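Zero the length gauge and hold its boom at the set tab

TASK

On the cutting bench, take the grip of the length gauge's telescoping boom and squeeze its red lock button to free it. Push the boom fully home against its stop to check the zero, then draw it out until the red pointer lines up with the orange tab on the scale, and finish while still holding it there with the button squeezed, ready for the clamp screw to be tightened. Leave the other things on the bench alone.

Things in the scene. Friction and masses are not known exactly. Their poses are not given: they have to be found in the camera images.
- gauge: Length gauge fixed to the bench, yaw within 25 deg: grey base plate, blue square tube (top 70 mm up; y -350 to -120 mm), white scale (top 20 mm up, lines every 10 mm; y -100 to 125 mm), steel work rest (top 28 mm up). Origin on the bench plane under the grip's track. +y: the way the boom extends out of the tube; +x: from the grip to the scale and to the side with the lock button.
- boom (a joint): How far the telescoping boom is out, in m: 0 home on its hard stop in the tube, 0.18 fully out. Starts part way out. A brake holds it (about 45 N to drag it) until the lock button is squeezed; then it slides along gauge y with 1 N friction while a spring pulls it home with 2 N (home) to 4 N (out). Letting the button go locks it where it is.
- grip (a point): Squeeze point, 102 mm up, on the upright black grip at the boom's outer end; moves with the boom, axes as the gauge's. Grip: 24 mm wide along y, 65 to 125 mm up. Its plain side is 16 mm from the point towards gauge -x; the button face is 22 mm towards +x when free, 16 mm fully squeezed, so the point is the middle of the squeezed grip. Within 100 mm around nothing else is over 75 mm high.
- lock (a joint): Red lock button (20 mm wide, 36 mm tall) on the +x side of the grip, squeezed towards gauge -x, in m: 0 free (boom locked), 0.006 fully in. It starts to give at 6 N and is fully in at 10 N. The boom is free once it is in by 1 mm; it counts as squeezed from 2 mm.
- pointer (a point): Tip of the red pointer blade (2.5 mm thick) that reaches from the foot of the grip over the scale, 27 mm up. Moves with the boom; same gauge y as the grip point, 52 mm from it towards gauge +x.
- tab: Orange tab (24 x 22 x 14 mm) fixed on the far edge of the scale, a black centre line on top and a 3 mm blade pointing at the pointer's track. Origin near the blade's root on its centre line, on the scale's top 20 mm up; axes as the gauge's. Pointer and tab agree when both have the same y in the gauge's frame. It stands 80 to 165 mm out from the pointer's home position.
- can: Green spray can, 64 mm across, 170 mm tall, standing; origin under its centre. Bystander.
- offcut: Piece of square steel tube, 40 x 40 x 140 mm, lying; origin under its centre. Bystander.
- hammer: Hammer lying beyond the gauge; origin on the bench under its middle. Bystander.

How it is judged:
By the outcome, as a careful person would: the job done as asked, in the order asked, and still so for the second after the job is handed in, while the arm keeps its last pose, push and grip.
It also fails if it takes over 35 s, if anything falls off the work surface, if the arm or the gripper's body presses on something with over 40 N, if the wrist force passes 120 N, or if a joint passes its speed limit or range.

ROBOT

A 6-joint arm with a two-finger parallel gripper is mounted at the origin on the work surface. World frame = base frame: x ahead of the robot, y to its left, z up, the work surface at z = 0. Lengths are in mm, angles in degrees, forces in N, time in s.
With the tool pointing down it reaches from about 300 to 875 mm from the base axis. Payload 6.4 kg.
Tool frame: the origin (TCP) lies at the very end of the fingers, on their centre line; the grasp point (between the pads) lies 19 mm behind it; z points along the fingers, y is the line along which they close (so a half turn about z gives the same grasp; the last joint's range is limited). The gripper opens to 88 mm and grips with 3 to 60 N. Pads are 18 mm wide; open, the fingers measure 123 mm over their backs; the gripper's body (75 mm by 187 mm) begins 45 mm behind the grasp point.
Start: joints at [-11.82, 10.359, 92.074, -0, 77.567, -11.82], TCP at [575.014, 0.015, 238.714] pointing down, gripper open.
Joint ranges: [-171.53, 171.53], [-51.25, 118.39], [17.06, 147.69], [-65.23, 245.23], [0, 150.52], [-178.68, 178.68]. Speed limits (degrees/s): [147.25, 147.25, 172.46, 180, 180, 180].

INTERFACE

Orientations are given as a 3x3 rotation matrix whose columns are the frame's x, y, z axes.
In Python, from plant import arm gives the robot as it stands.
- The arm moves only by the shell command python3 -m pendant 'ROWS' [OPENING] [FORCE]. ROWS is JSON, a list of rows, each a list of 4 numbers: the shift along the tool's x, y, z in m, then the turn about the tool's z in rad. In form: [[x, y, z, turn], ...]. A call has 1 to 10 rows; each row shifts and turns the commanded pose from where the row before left it, along the tool's axes as they then stand; what a row does not reach is not made up. A row lasts 1/8 s, in which the tool goes at most 62.5 mm and 10.7 degrees, less where a joint would pass 70% of its speed; a pose out of reach is approached as far as the arm can. A call with a gripper value outside its range is refused whole. OPENING is the gripper's target within -1 to 1 (fully open at 1, half-way at 0, shut at -1), set as the call begins (- or left out, the last holds). The fingers move at their own pace and stop on an object; FORCE is the grip in N (left out, the last holds). Time passes only in rows, so rows that do not move let the fingers close. It gives the time, the measured TCP pose, the force, the opening and the grip force at its end, in the units of the state.
- arm.state(): the state, without advancing time (a new reading comes with each control period).
- arm.get_image(name): name is "scene" or "side" or "wrist"; returns the picture (384x512x3 uint8, red, green, blue); there is no depth.
- arm.camera_params(name): a dict with "camera_matrix" (3x3 intrinsics, pixels), "k1" (the pictures are not rectified: a ray, as slopes to the right and down, at radius r is drawn at 1 + k1 r^2 times it, then the intrinsics apply), "R" (3x3) and "t" (3): a world point X has camera coordinates R X + t; the wrist camera has in their place "T_tool_cam" (4x4, takes a point from camera to tool coordinates, whose origin is the TCP and whose axes are the flange's). Camera axes: x right, y down, z forward; pixel columns grow to the right and rows downward; lengths in mm; the calibration is good to about 2 mm. A picture is of the moment at which its call begins: read the wrist's pose just before it. camera_params takes no time and is no camera call.
- arm.sign_off(): hands the job in; it is judged then, once.
The state is a dict: "t": time; "joint_positions": joint angles; "qvel": joint speeds; "joint_torque": joint torques, N m; "position": TCP position; "ee_rot": TCP orientation; "force": force on the tool from outside, world axes, zero at the start; "wrist_torque": the same for the moment, N m; "finger_gap": finger opening in mm; "gripper_force": force on a finger pad.
Only numpy, scipy, OpenCV 4.12 (cv2) and the standard library are available. Lean on these libraries where they do the work, as an engineer would, in place of code of your own. Each camera call takes 0.05 s, during which the arm holds its last target. There are 200 camera calls.

## Working session

There is one attempt and no reset: what is moved stays moved. The work goes in short steps, Python scripts to look and compute and a shell command to move; the robot and the scene stay as the last step left them, time stands still between calls to the robot, and variables do not carry over. Pictures are saved under pics/ and viewed, at most 10 in all, crops included, and the job is handed in when it is done.

```bash
mkdir -p pics; python3 - <<'E'
from plant import arm
import cv2,numpy as np
s=arm.state();print(s['t'],s['position'],s['ee_rot'],s['finger_gap'])
for n in ("scene","side","wrist"):
    cv2.imwrite(f"pics/{n}0.png",arm.get_image(n)[:,:,::-1])
    print(n,arm.camera_params(n))
E
```

```text
0.0 [5.74474992e+02 1.33618066e-01 2.37820876e+02] [[-2.25776955e-05  9.99998567e-01 -1.69284957e-03]
 [ 9.99999938e-01  2.31705492e-05  3.50191667e-04]
 [ 3.50230389e-04 -1.69284156e-03 -9.99998506e-01]] 88.19938008590081
scene {'camera_matrix': array([[351.25478074,   0.        , 257.45926804],
       [  0.        , 351.25478074, 192.16071444],
       [  0.        ,   0.        ,   1.        ]]), 'k1': -0.06780577557305634, 'R': array([[-0.45174679,  0.89212771, -0.0057439 ],
       [ 0.73112734,  0.36651616, -0.57542916],
       [-0.51125106, -0.2641478 , -0.81783146]]), 't': array([ 143.29856904, -452.00403246, 1157.57716761])}
side {'camera_matrix': array([[383.88769692,   0.        , 258.98040933],
       [  0.        , 383.88769692, 190.01999028],
       [  0.        ,   0.        ,   1.        ]]), 'k1': -0.017754245138514434, 'R': array([[ 0.93456431, -0.35575162,  0.00550794],
       [-0.18843363, -0.50803038, -0.84047481],
       [ 0.30179848,  0.78443988, -0.54182263]]), 't': array([-517.07605637,  248.89728372,  729.13334918])}
wrist {'camera_matrix': array([[296.20651402,   0.        , 255.29886715],
       [  0.        , 296.20651402, 193.06182114],
       [  0.        ,   0.        ,   1.        ]]), 'k1': -0.04657737717176912, 'T_tool_cam': array([[ 7.35566545e-04, -9.48724231e-01, -3.16104085e-01,
         8.22387825e+01],
       [ 9.99999726e-01,  7.22466295e-04,  1.58634658e-04,
         8.70188499e-02],
       [ 7.78740030e-05, -3.16104115e-01,  9.48724503e-01,
        -1.46183835e+02],
       [ 0.00000000e+00,  0.00000000e+00,  0.00000000e+00,
         1.00000000e+00]])}
```

View pics/scene0.png

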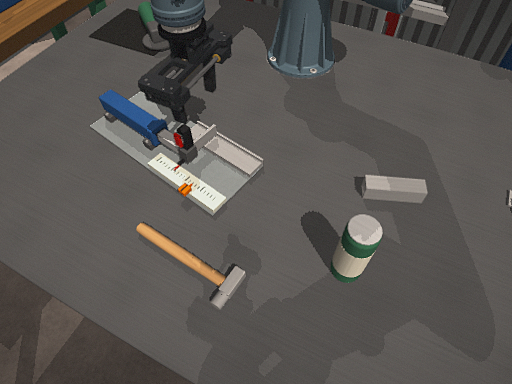

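View pics/wrist0.png

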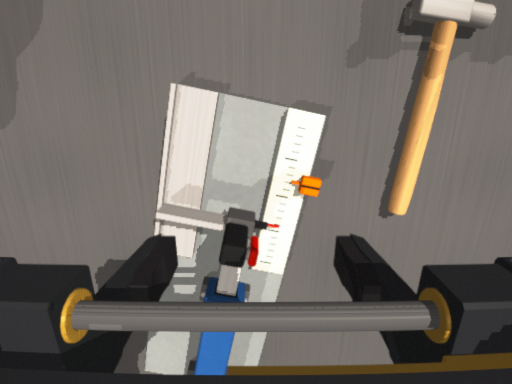

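The wrist view shows the grip top at about (237,240), the button at (254,250), the pointer tip at (278,226) and the tab at (310,186), with its blade at (293,183). I'll zoom in for precise pixels.

```bash
python3 - <<'E'
import cv2
i=cv2.imread("pics/wrist0.png")[100:290,190:340]
cv2.imwrite("pics/w0z.png",cv2.resize(i,None,fx=3,fy=3,interpolation=cv2.INTER_CUBIC))
E
cat > h.py <<'E'
import numpy as np,cv2
from plant import arm
def cam(n,s=None):
    p=arm.camera_params(n);K=p['camera_matrix'];d=np.array([p['k1'],0,0,0,0])
    if n=='wrist':
        T=p['T_tool_cam'];R=s['ee_rot']@T[:3,:3];c=s['ee_rot']@T[:3,3]+s['position']
    else: R=p['R'].T;c=-R@p['t']
    return K,d,R,c
# 'drawn at 1+k1 r^2' is OpenCV's forward model
def w(n,px,z,s=None):
    K,d,R,c=cam(n,s)
    u=cv2.undistortPoints(np.array(px,float).reshape(-1,1,2),K,d).reshape(-1,2)
    r=np.c_[u,np.ones(len(u))]@R.T
    return c+r*((np.broadcast_to(z,len(u))-c[2])/r[:,2])[:,None]
def proj(n,X,s=None):
    K,d,R,c=cam(n,s)
    q=(np.atleast_2d(X)-c)@R
    return cv2.projectPoints(q,np.zeros(3),np.zeros(3),K,d)[0].reshape(-1,2)
E
```

```text
(no output)
```

View pics/w0z.png

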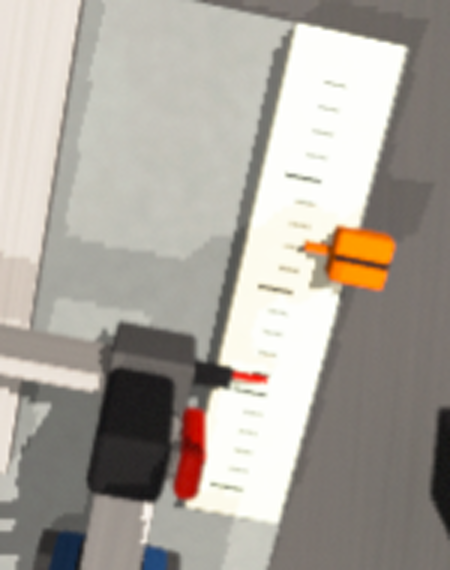

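The zoom shows the pointer tip at crop (267,378), the tab line from (335,259) to (388,265), the blade tip at (303,246), the scale corners at (297,23), (407,45) and (277,521), and the grip top around (133,434).

```bash
python3 - <<'E'
from h import *
s=arm.state();print(s['t'],s['position'])
c=np.array([(297,23),(407,45),(277,521),(190,507),(267,378),(303,246),(335,259),(388,265),(113,370),(172,378),(158,498),(90,488)],float)
px=(c+.5)/3-.5+[190,100]
z=[20,20,20,20,27,27,34,34,125,125,125,125]
P=w('wrist',px,z,s)
for a,b in zip(z,P):print(a,b.round(1))
e=P[1]-P[2];print('len',np.hypot(*e[:2]),'yaw',np.degrees(np.arctan2(-e[0],e[1])), np.linalg.norm(P[0]-P[1]))
y=e[:2]/np.hypot(*e[:2]);x=np.array([y[1],-y[0]])
for n,p in zip('TL TR BR BL tip blade l1 l2 g1 g2 g3 g4'.split(),P):
  print(n,'gx',((p-P[4])[:2]@x+52).round(1),'gy',((p-P[4])[:2]@y).round(1))
g=P[4,:2]-52*x;print('grip',g, P[8:].mean(0))
E
```

```text
0.15 [5.74616448e+02 9.17336679e-02 2.38029233e+02]
20 [614.   68.3  20. ]
20 [658.3  60.1  20. ]
20 [ 612.8 -159.9   20. ]
20 [ 571.3 -152.2   20. ]
27 [605.4 -82.   27. ]
27 [618.9 -21.5  27. ]
34 [631.5 -25.   34. ]
34 [653.6 -27.6  34. ]
125 [547.9 -34.2 125. ]
125 [566.7 -36.9 125. ]
125 [561.6 -81.1 125. ]
125 [538.9 -77.3 125. ]
len 224.63975933047368 yaw -11.685054638397915 45.01541149812432
TL gx 30.0 gy 148.9
TR gx 75.0 gy 149.8
BR gx 75.0 gy -74.8
BL gx 32.8 gy -75.7
tip gx 52.0 gy 0.0
blade gx 53.0 gy 62.0
l1 gx 66.0 gy 61.1
l2 gx 88.2 gy 63.0
g1 gx -14.0 gy 35.2
g2 gx 5.0 gy 36.3
g3 gx 9.0 gy -8.0
g4 gx -14.1 gy -8.9
grip [554.45389038 -71.43844947] [553.75955098 -57.40108466 125.        ]
```

```bash
python3 -m pendant '[[0,0,0,0.102],[0,0,0,0.102],[-0.018,-0.001,0,0],[-0.028,-0.002,0,0],[-0.028,-0.002,-0.0,0],[0,0,0.03,0],[0,0,0.035,0],[0,0,0.02,0],[0,0,0,0]]' 1
python3 - <<'E'
from h import *
s=arm.state();print(s['t'],s['position'],s['ee_rot'])
i=arm.get_image('wrist')[:,:,::-1];cv2.imwrite('pics/w1.png',i)
np.savez('s1',position=s['position'],ee_rot=s['ee_rot'])
cv2.imwrite('pics/w1z.png',cv2.resize(i[60:340,130:420],None,fx=2,fy=2,interpolation=cv2.INTER_CUBIC))
E
```

```text
t: 1.27
position: [553.4, -71.9, 151.9]
ee_rot: [[0.202, 0.979, -0.004], [0.979, -0.202, 0.001], [0.0, -0.004, -1.0]]
force: [0.3, -0.3, 0.5]
finger_gap: 88.3
gripper_force: 0.0
1.275 [553.43575183 -71.94755188 151.87683009] [[ 2.01590710e-01  9.79461789e-01 -3.97351706e-03]
 [ 9.79469798e-01 -2.01587724e-01  1.14243217e-03]
 [ 3.17956402e-04 -4.12224366e-03 -9.99991453e-01]]
```

View pics/w1z.png

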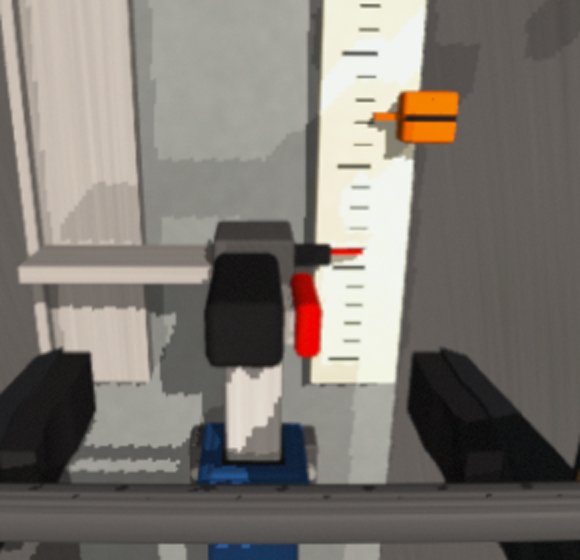

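The grip is centred between the fingers. The tip is at crop (362,251), the tab line runs (404,118) to (457,118), and the scale bottom corners are (311,382) and (395,382).

```bash
python3 - <<'E'
from h import *
s=dict(np.load('s1.npz'))
n='BL BR edgeTR tip blade l1 l2 maj0 maj1 maj2 maj3 gBL gBR btnR'.split()
c=np.array([(311,382),(395,382),(424,40),(362,251),(374,117),(404,118),(457,118),(343,358),(350,267),(354,166),(360,53),(209,364),(280,364),(320,356)],float)
z=[20,20,20,27,27,34,34,20,20,20,20,125,125,120]
P=w('wrist',(c+.5)/2-.5+[130,60],z,s)
R=s['ee_rot']
e=P[10]-P[7];print('yaw ticks',np.degrees(np.arctan2(-e[0],e[1])),np.hypot(*e[:2]));e=P[2]-P[1];print('yaw edge',np.degrees(np.arctan2(-e[0],e[1])))
for a,p in zip(n,P):print(a,p.round(1),'tool xy',((p-s['position'])@R)[:2].round(1))
E
```

```text
yaw ticks -11.739282879815246 150.38014653294618
yaw edge -11.630683764145386
BL [ 569.1 -151.5   20. ] tool xy [-74.8  32. ]
BR [ 612.9 -160.5   20. ] tool xy [-74.8  76.6]
edgeTR [647.2   6.3  20. ] tool xy [95.5 76.6]
tip [605.1 -82.6  27. ] tool xy [-0.1 53.2]
blade [619.4 -21.7  27. ] tool xy [62.5 55. ]
l1 [630.9 -23.9  34. ] tool xy [62.6 66.7]
l2 [653.8 -28.4  34. ] tool xy [62.8 90. ]
maj0 [ 587.9 -140.9   20. ] tool xy [-60.6  48.2]
maj1 [598.9 -92.   20. ] tool xy [-10.5  49.1]
maj2 [608.3 -42.9  20. ] tool xy [39.5 48.4]
maj3 [618.5   6.4  20. ] tool xy [89.8 48.5]
gBL [538.2 -77.9 125. ] tool xy [ -8.9 -13.6]
gBR [560.9 -82.5 125. ] tool xy [-8.9  9.6]
btnR [574.3 -84.9 120. ] tool xy [-8.5 23.2]
```

```bash
python3 -m pendant '[[0,0.001,0.03,0],[0,0,0.025,0],[0,0,0.013,0],[0,0,0,0]]' 1 30; python3 -m pendant '[[0,0,0,0],[0,0,0,0],[0,0,0,0],[0,0,0,0],[0,0,0,0],[0,0,0,0]]' -1 30; python3 -m pendant '[[0,0,0,0],[0,0,0,0],[0,0,0,0],[0,0,0,0]]'
```

```text
t: 1.82
position: [556.1, -71.8, 85.8]
ee_rot: [[0.202, 0.979, -0.0], [0.979, -0.202, 0.0], [0.0, -0.0, -1.0]]
force: [-0.4, 0.2, 0.7]
finger_gap: 87.9
gripper_force: 0.0
t: 2.58
position: [553.9, -71.4, 85.8]
ee_rot: [[0.202, 0.979, -0.006], [0.979, -0.202, 0.001], [-0.0, -0.006, -1.0]]
force: [-9.0, -1.6, 11.4]
finger_gap: 31.2
gripper_force: 30.0
t: 3.08
position: [553.9, -71.4, 85.8]
ee_rot: [[0.202, 0.979, -0.005], [0.979, -0.202, 0.001], [-0.0, -0.005, -1.0]]
force: [-10.0, 0.6, 9.3]
finger_gap: 31.4
gripper_force: 30.0
```

Fully squeezed (gap 31 mm). Now I'll push home in small steps while watching the force.

```bash
python3 -m pendant '[[-0.004,-0.0015,0,0],[-0.004,0,0,0],[-0.004,0,0,0],[-0.004,0,0,0],[0,0,0,0],[0,0,0,0]]'
```

```text
t: 3.82
position: [550.6, -87.6, 85.8]
ee_rot: [[0.203, 0.979, -0.002], [0.979, -0.203, -0.0], [-0.001, -0.002, -1.0]]
force: [-6.8, -0.8, 6.1]
finger_gap: 30.9
gripper_force: 30.0
```

```bash
python3 -m pendant '[[-0.002,0,0,0],[-0.002,0,0,0],[0,0,0,0],[0,0,0,0]]'
```

```text
t: 4.32
position: [549.8, -91.4, 85.8]
ee_rot: [[0.203, 0.979, -0.002], [0.979, -0.203, -0.0], [-0.001, -0.002, -1.0]]
force: [-6.8, -0.6, 5.4]
finger_gap: 31.1
gripper_force: 30.0
```

```bash
python3 -m pendant '[[-0.003,-0.0015,0,0],[-0.003,0,0,0],[-0.003,0,0,0],[-0.003,0,0,0],[0,0,0,0],[0,0,0,0]]'
```

```text
t: 5.08
position: [547.3, -103.0, 85.9]
ee_rot: [[0.203, 0.979, 0.001], [0.979, -0.203, -0.001], [-0.001, 0.002, -1.0]]
force: [4.3, -3.5, -2.1]
finger_gap: 30.9
gripper_force: 30.0
```

```bash
python3 -m pendant '[[-0.003,0,0,0],[-0.003,0,0,0],[-0.003,0,0,0],[0,0,0,0],[0,0,0,0]]'
```

```text
t: 5.7
position: [545.5, -111.8, 85.9]
ee_rot: [[0.203, 0.979, 0.001], [0.979, -0.203, -0.001], [-0.001, 0.002, -1.0]]
force: [4.2, -4.3, -2.8]
finger_gap: 31.1
gripper_force: 30.0
```

```bash
python3 -m pendant '[[-0.003,0.0006,0,0],[-0.003,0,0,0],[-0.003,0,0,0],[-0.003,0,0,0],[0,0,0,0],[0,0,0,0]]'
```

```text
t: 6.45
position: [543.1, -123.4, 85.9]
ee_rot: [[0.203, 0.979, 0.0], [0.979, -0.203, -0.0], [-0.0, 0.0, -1.0]]
force: [2.4, -3.1, 1.0]
finger_gap: 31.1
gripper_force: 30.0
```

```bash
python3 -m pendant '[[-0.003,0,0,0],[-0.003,0,0,0],[-0.003,0,0,0],[0,0,0,0],[0,0,0,0]]'
```

```text
t: 7.08
position: [541.6, -130.5, 85.8]
ee_rot: [[0.203, 0.979, 0.001], [0.979, -0.203, 0.002], [0.003, 0.0, -1.0]]
force: [4.3, 4.8, 2.6]
finger_gap: 31.1
gripper_force: 30.0
```

```bash
python3 -m pendant '[[-0.001,0,0,0],[-0.001,0,0,0],[0,0,0,0],[0,0,0,0]]'
python3 - <<'E'
from h import *
s=arm.state();print(s['t'],s['position'],s['force'])
i=arm.get_image('wrist')[:,:,::-1];cv2.imwrite('pics/w2.png',i)
np.savez('s2',position=s['position'],ee_rot=s['ee_rot'])
cv2.imwrite('pics/w2z.png',cv2.resize(i[0:300,130:420],None,fx=2,fy=2,interpolation=cv2.INTER_CUBIC))
E
```

```text
t: 7.58
position: [541.6, -130.6, 85.8]
ee_rot: [[0.203, 0.979, 0.002], [0.979, -0.203, 0.005], [0.005, 0.0, -1.0]]
force: [7.9, 12.0, 4.1]
finger_gap: 31.0
gripper_force: 30.0
7.575 [ 541.58257826 -130.60099864   85.83406473] [ 7.92342442 12.04366361  4.11877042]
```

View pics/w2z.png

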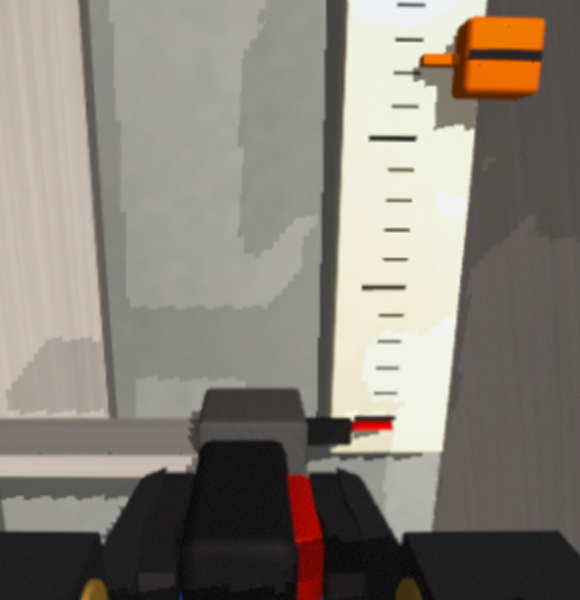

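The boom is home: 13 N against the stop and no more travel. The pointer tip is at crop (392,426), next to the zero tick. The tab line runs (470,54) to (542,55).

```bash
python3 - <<'E'
from h import *
s=dict(np.load('s2.npz'))
c=np.array([(391,426),(424,60),(470,54),(541,55.5),(374,418),(384,287),(393,138)],float)
P=w('wrist',(c+.5)/2-.5+[130,0],[27,27,34,34,20,20,20],s)
a=np.radians(11.7);y=np.array([np.sin(a),np.cos(a)])
print(((P-P[0])[:,:2]@y).round(1))
E
python3 -m pendant '[[0.008,0,0,0],[0.012,0,0,0],[0.015,0,0,0],[0.015,0,0,0],[0.015,0,0,0],[0.015,0,0,0],[0.015,0,0,0],[0.012,0,0,0],[0.008,0,0,0],[0,0,0,0]]'
```

```text
[  0.  123.5 124.  124.1   0.5  50.8 100.9]
t: 8.88
position: [564.3, -20.5, 85.8]
ee_rot: [[0.202, 0.979, 0.0], [0.979, -0.202, 0.0], [0.0, 0.0, -1.0]]
force: [1.9, -3.5, 4.7]
finger_gap: 31.1
gripper_force: 30.0
```

```bash
python3 -m pendant '[[0.004,0,0,0],[0.004,0,0,0],[0.002,0,0,0],[0,0,0,0],[0,0,0,0]]'
python3 - <<'E'
from h import *
s=arm.state();print(s['t'],s['position'],s['force'])
i=arm.get_image('wrist')[:,:,::-1];cv2.imwrite('pics/w3.png',i)
np.savez('s3',position=s['position'],ee_rot=s['ee_rot'])
cv2.imwrite('pics/w3z.png',cv2.resize(i[150:270,260:400],None,fx=5,fy=5,interpolation=cv2.INTER_CUBIC))
E
```

```text
t: 9.5
position: [566.1, -11.7, 85.8]
ee_rot: [[0.203, 0.979, -0.0], [0.979, -0.203, 0.0], [0.0, -0.0, -1.0]]
force: [2.1, -3.3, 6.2]
finger_gap: 31.0
gripper_force: 30.0
9.5 [566.07146726 -11.73152996  85.81724391] [ 2.12020155 -3.28322837  6.18920692]
```

View pics/w3z.png

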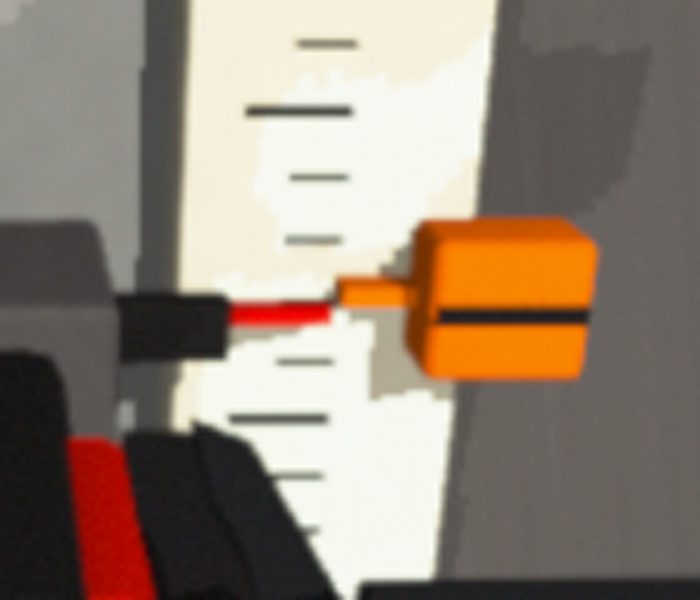

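The pointer tip is at crop (330,313). The tab's blade tip is at (340,292), and its line is at (440–588, 316), so the pointer is still about 1–3 mm short.

```bash
python3 - <<'E'
from h import *
s=dict(np.load('s3.npz'))
img=cv2.imread('pics/w3.png')[:,:,::-1].astype(int)
z=img[150:270,260:400]
# sub-pixel row profiles: red pointer cols, blade cols, black line cols
for nm,c0,c1,r0,r1 in (('ptr',309,325,205,220),('blade',329,341,200,216),('line',350,376,205,220)):
    print(nm);print(np.c_[np.arange(r0,r1),img[r0:r1,c0:c1].mean(1).round()].astype(int).tolist())
a=np.radians(11.7);y=np.array([np.sin(a),np.cos(a)])
c=np.array([(330,302),(330,326),(330,313),(340,279),(340,306),(340,292),(440,316.5),(588,316.5),(318,361),(313,240)],float)
for zz in ([27]*6+[34,34,20,20],[25]*6+[34,34,20,20]):
  P=w('wrist',(c+.5)/5-.5+[260,150],zz,s);print(((P-s['position'])[:,:2]@y).round(2))
E
```

```text
ptr
[[205, 245, 243, 226], [206, 246, 246, 233], [207, 246, 247, 237], [208, 244, 246, 235], [209, 223, 215, 196], [210, 175, 99, 88], [211, 195, 22, 12], [212, 230, 5, 0], [213, 241, 13, 2], [214, 239, 70, 56], [215, 224, 154, 135], [216, 206, 196, 177], [217, 219, 218, 201], [218, 239, 240, 228], [219, 246, 248, 238]]
blade
[[200, 227, 223, 204], [201, 225, 219, 199], [202, 217, 211, 189], [203, 201, 194, 173], [204, 195, 174, 142], [205, 187, 121, 77], [206, 187, 85, 0], [207, 221, 102, 0], [208, 242, 123, 0], [209, 246, 129, 0], [210, 245, 133, 0], [211, 227, 152, 102], [212, 186, 170, 144], [213, 183, 175, 153], [214, 198, 193, 172], [215, 207, 203, 185]]
line
[[205, 249, 133, 0], [206, 249, 133, 0], [207, 249, 133, 0], [208, 249, 133, 0], [209, 248, 131, 0], [210, 234, 116, 0], [211, 159, 78, 7], [212, 62, 39, 30], [213, 34, 33, 33], [214, 86, 47, 29], [215, 218, 104, 0], [216, 247, 130, 0], [217, 249, 132, 0], [218, 249, 132, 0], [219, 249, 132, 0]]
[  0.66  -3.2   -1.1    4.33   0.02   2.26   1.17   1.13 -12.04   8.01]
[ -0.13  -4.04  -1.92   3.57  -0.78   1.48   1.17   1.13 -12.04   8.01]
```

```bash
python3 -m pendant '[[0.001,0,0,0],[0.0011,0,0,0],[0,0,0,0],[0,0,0,0],[0,0,0,0]]'
python3 - <<'E'
from h import *
s=arm.state();print(s['t'],s['position'],s['force'],s['gripper_force'])
i=arm.get_image('wrist')[:,:,::-1];cv2.imwrite('pics/w4.png',i)
np.savez('s4',position=s['position'],ee_rot=s['ee_rot'])
cv2.imwrite('pics/w4z.png',cv2.resize(i[150:270,260:400],None,fx=5,fy=5,interpolation=cv2.INTER_CUBIC))
a=np.radians(11.7);y=np.array([np.sin(a),np.cos(a)])
print('travel',(s['position']-np.load('s2.npz')['position'])[:2]@y)
for n in('scene','side'):
    K,d,R,c=cam(n);print(n,c.round())
j=arm.get_image('side')[:,:,::-1];cv2.imwrite('pics/side4.png',j)
p=proj('side',[[620,-28,27]])[0].astype(int);print(p)
cv2.imwrite('pics/s4z.png',cv2.resize(j[p[1]-40:p[1]+40,p[0]-50:p[0]+50],None,fx=7,fy=7,interpolation=cv2.INTER_CUBIC))
E
```

```text
t: 10.18
position: [566.5, -9.9, 85.8]
ee_rot: [[0.203, 0.979, -0.0], [0.979, -0.203, -0.0], [-0.0, -0.0, -1.0]]
force: [1.3, -3.9, 6.0]
finger_gap: 31.0
gripper_force: 30.0
10.175 [566.46740916  -9.90158813  85.82429702] [ 1.34067247 -3.90829024  6.01077149] 30.00143747543916
travel 123.2379435521198
scene [987. 344. 687.]
side [ 310. -629.  607.]
[290 243]
```

View pics/w4z.png

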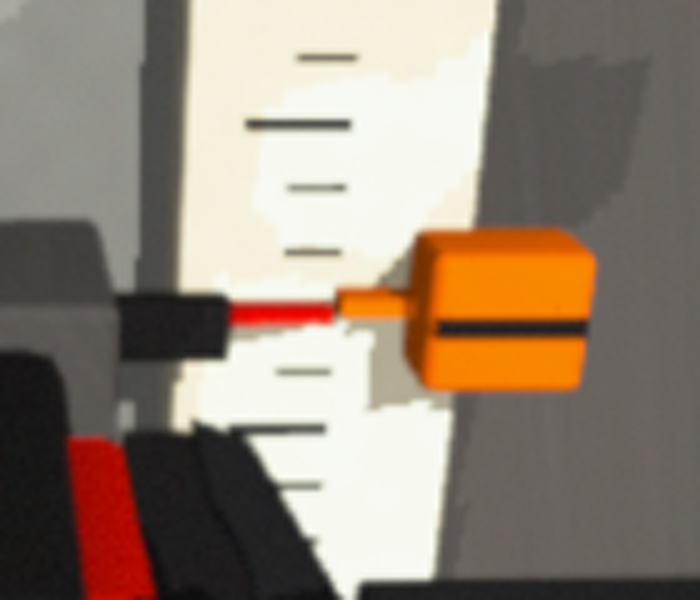

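View pics/s4z.png

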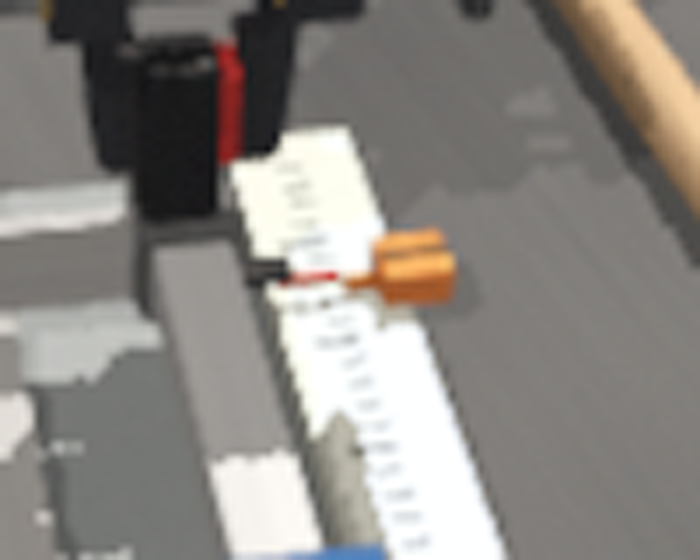

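The wrist view has the pointer at v≈313 and the blade at v≈303, with the tab line at v=328. The side view, from the opposite side, has the pointer end at (338,277) and the blade at (345–370,284). Combining the two views should separate height from offset.

```bash
python3 - <<'E'
from h import *
s=dict(np.load('s4.npz'))
a=np.radians(11.7);y=np.array([np.sin(a),np.cos(a),0]);x=np.array([y[1],-y[0],0])
u=lambda P,n:proj(n,P,s)[0]
p=w('wrist',[(332/5-.4+260,315/5-.4+150)],27,s)[0];print(p)
for n in('wrist','side'):
  b=u(p,n);print(n,b,'per mm gx',u(p+x*10,n)/10-b/10,'gy',u(p+y*10,n)/10-b/10,'z',u(p+[0,0,10],n)/10-b/10)
im=cv2.imread('pics/side4.png')[:,:,::-1].astype(int)
for c in range(289,306):
  v=im[235:252,c]; red=(v[:,0]-v[:,1]).clip(0)*(v[:,0]>v[:,2]+30); print(c,(red@np.arange(235,252)/max(red.sum(),1)).round(2),red.sum(),v[red.argmax()].tolist())
im=cv2.imread('pics/w4.png')[:,:,::-1].astype(int)
for c in (310,316,322,325,330,334,338):
  v=im[203:220,c]; print(c,[(203+i,*q.tolist()) for i,q in enumerate(v) if q[0]-q[2]>90])
E
```

```text
[618.111939   -22.07486325  27.        ]
wrist [326.  212.6] per mm gx [ 1.32739584 -0.00160611] gy [ 0.1039693  -1.25805611] z [0.31430329 0.52854603]
side [288.76286593 242.53507243] per mm gx [ 0.42333848 -0.0435687 ] gy [-0.09589925 -0.27905378] z [ 0.02089745 -0.33459691]
289 242.92 86 [185, 142, 109]
290 242.99 144 [177, 104, 53]
291 242.89 142 [169, 96, 48]
292 242.55 174 [161, 88, 44]
293 240.79 379 [164, 91, 45]
294 240.8 613 [208, 125, 65]
295 241.12 686 [168, 93, 47]
296 241.05 683 [171, 95, 48]
297 240.98 690 [166, 92, 46]
298 240.97 708 [222, 148, 80]
299 241.0 721 [218, 139, 75]
300 240.83 750 [209, 128, 67]
301 240.7 742 [200, 118, 61]
302 240.78 704 [192, 111, 56]
303 241.47 579 [187, 106, 53]
304 241.98 329 [165, 103, 66]
305 241.51 41 [128, 107, 95]
310 [(210, 207, 130, 116), (211, 199, 38, 28), (212, 231, 7, 0), (213, 242, 12, 0), (214, 237, 58, 43), (215, 217, 130, 112)]
316 [(211, 201, 41, 31), (212, 232, 7, 0), (213, 242, 22, 0), (214, 235, 79, 65)]
322 [(210, 204, 126, 112), (211, 201, 40, 29), (212, 232, 4, 0), (213, 243, 35, 21), (214, 245, 126, 112)]
325 [(211, 196, 54, 40), (212, 229, 14, 0), (213, 241, 36, 17), (214, 235, 105, 90)]
330 [(207, 226, 173, 129), (208, 206, 100, 29), (209, 223, 100, 0), (210, 242, 121, 0), (211, 249, 134, 0), (212, 248, 136, 0), (213, 236, 151, 81)]
334 [(207, 210, 149, 108), (208, 203, 94, 13), (209, 222, 100, 0), (210, 243, 122, 0), (211, 249, 133, 0), (212, 248, 136, 0), (213, 235, 150, 79)]
338 [(208, 150, 70, 13), (209, 209, 93, 0), (210, 242, 121, 0), (211, 249, 133, 0), (212, 248, 136, 0), (213, 235, 149, 78)]
```

Both views agree: the blade sits about 2.6 mm lower than the pointer, and 0.2–0.3 mm of travel remains. I'll make one small nudge and hand in while holding.

```bash
python3 -m pendant '[[0.0003,0,0,0],[0,0,0,0],[0,0,0,0],[0,0,0,0]]' -1 30
python3 - <<'E'
from h import *
s=arm.state()
a=np.radians(11.7);y=np.array([np.sin(a),np.cos(a)])
print('travel',(s['position']-np.load('s2.npz')['position'])[:2]@y,s['finger_gap'],s['gripper_force'])
print(arm.sign_off())
E
```

```text
t: 10.78
position: [566.5, -9.7, 85.8]
ee_rot: [[0.203, 0.979, -0.0], [0.979, -0.203, -0.0], [-0.0, -0.0, -1.0]]
force: [1.6, -4.8, 6.3]
finger_gap: 30.9
gripper_force: 30.0
travel 123.42749542635418 30.94411089909457 30.00159702845849
the job is handed in; nothing more can be done
None
```

The job is handed in after 10.8 s: I pushed the boom home against its stop (about 13 N), drew it out 123.4 mm until the pointer met the tab to within my measuring error (about half a millimetre), and the arm is still holding it there with the button squeezed; no verdict came back.

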